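# Load the vial carrier on the indexing table and hold the index pin out

### The arm

A 7-joint arm with a two-finger parallel gripper is mounted at the origin on the work surface; the furniture and walls round the work are solid. World frame = base frame: x ahead of the robot, y to its left, z up, the work surface at z = 0. Lengths are in mm, angles in rad, forces in N, time in s.
With the tool pointing down it reaches from about 400 to 875 mm from the base axis. Payload 6.5 kg.
Tool frame: the origin (TCP) lies on the centre line of the jaws, within the pads' length; the fingertips stand 8 mm ahead of it and the grasp point (between the pads) lies 11 mm behind it; z points along the fingers, y is the line along which they close (so a half turn about z gives the same grasp; the last joint's range is limited). The gripper opens to 85 mm and grips with 20 to 120 N. Pads are 22 mm wide; open, the fingers measure 114 mm over their backs; the gripper's body (76 mm by 85 mm) begins 54 mm behind the grasp point. The pads swing forward as they close: fully open they stand 13 mm farther back than shut.
Start: joints at [-1.382, 0.536, -0.004, 1.538, 0.003, 1.067, -0.071], TCP at [163.829, 629.007, 239.29] pointing down, gripper open.
Joint ranges: [-2.7, 2.7], [-0.37, 2.16], [-1.27, 1.26], [0.24, 2.4], [-1.31, 4.45], [0.19, 1.91], [-2.76, 2.76]. Speed limits (rad/s): [2.39, 2.39, 3.14, 3.14, 3.14, 3.14, 3.14].

### API

Orientations are given as [roll, pitch, yaw] about the fixed x, y, z axes, in that order (R = Rz(yaw) Ry(pitch) Rx(roll)).
In Python, from plant import ctrl, camera, workorder gives the robot as it stands.
- The arm moves only by the tool carry_out, never from a script. Its argument "deltas" is a list of rows, each an object with "travel": the shift along the world's x, y, z in parts of the range, where 1.0 means 100 cm, a list of three; "rot": the turn, a rotation vector about the world's x, y, z in a scale on which 1.0 is pi rad, a list of three; "grip": the opening, from -1 (shut) to 1 (fully open). In form: [{"travel": [tx, ty, tz], "rot": [ax, ay, az], "grip": grip}, ...]. A call has 1 to 12 rows; each row is the pose to reach, as a shift and turn from the pose commanded when the call began; what a row does not reach only later rows make up. A row lasts 1/10 s, in which the tool goes at most 50 mm and 8.59 degrees, less where a joint would pass 70% of its speed; a pose out of reach is approached as far as the arm can. A call with a gripper value outside its range is refused whole. The fingers move at their own pace and stop on an object; "squeeze" is the grip in N (left out, the last holds). Time passes only in rows, so rows that repeat a pose let the fingers close. It gives the time, the measured TCP pose, the force, the opening and the grip force at its end, in the units of the state.
- ctrl.read_state(): the state, without advancing time (a new reading comes with each control period).
- camera(name): name is "side" or "top"; returns a dict with "frame" (480x640x3 uint8, blue, green, red), "camera_matrix" (3x3 intrinsics, pixels), "cam_to_world" (4x4, takes a point from camera to world coordinates). Camera axes: x right, y down, z forward; pixel columns grow to the right and rows downward; lengths in mm; the calibration is good to about 2 mm. A picture is of the moment at which its call begins. There is no depth.
- workorder.close_job(): hands the job in; it is judged then, once.
The state is a dict: "clock": time; "joint_pos": joint angles; "joint_velocities": joint speeds; "joint_efforts": joint torques, N m; "tool_pos": TCP position; "ee_rot": TCP orientation; "force": force on the tool from outside, world axes, zero at the start; "torque": the same for the moment, N m; "finger_gap": opening from 0.0 (shut) to 1.0 (fully open); "grasp_force": force on a finger pad.
Only numpy, scipy, OpenCV 4.12 (cv2) and the standard library are available. Lean on these libraries where they do the work, as an engineer would, in place of code of your own. Each camera call takes 0.05 s, during which the arm holds its last target. There are 200 camera calls.

### The job

Pick up the white vial carrier by its black bar, lower it over the two dowels of the indexing table until its plate lies flush on the turntable, and only let go of it once it is down; leave the index pin in its hole meanwhile, so that the table stays locked while it is loaded. Then pull the red knob of the sprung index plunger straight up, fully back to its stop, and finish while still holding it there, the pin clear of its hole, so that I can turn the table to the next station by hand. Do not turn the table yourself, keep the vials upright, and leave the other things on the bench where they are.

Things in the scene. Friction and masses are not known exactly. Their poses are not given: they have to be found in the camera images.
- carrier: vial carrier, loose, 0.3-0.6 kg: white plate 140 (x) x 100 (y) x 14 mm, origin at the centre of its underside, z up. Through holes 13 mm across at x = +-56, y = 0. Four vials fixed in it at x = +-27, y = +-31, tops 68 mm above the underside. Black grip bar on a central stem: 64 mm along x, 15 mm wide (y), 82 to 106 mm above the underside. Same turned half round; fits the dowels either way.
- index_table: grey foot of the indexing table, fixed; origin on the turntable's axis at bench level. On its +y side a post and arm (40 mm wide in x, y = 82 to 156 mm, top 70 mm above the bench) carry the index plunger, upright at x = 0, y = 102 mm. The turntable is an aluminium disc 232 mm across, top face 36 mm above the bench.
- seat (a point): centre of the turntable's top face, 36 mm above the bench; turns with the disc; its x axis runs through both dowels, z up
- dowel_a (a point): tip of one locating dowel: upright steel pin 10 mm across with a bullet nose (last 6 mm), standing 20 mm above the turntable's face, 56 mm from the centre on the seat's +x
- dowel_b (a point): tip of the other, equal dowel, 56 mm from the centre on the seat's -x
- turntable (a joint): angle of the turntable on its foot, rad; 0 at the start, where the index pin locks it (about 0.01 rad of play); with the pin clear it turns freely, with light friction
- plunger (a joint): lift of the sprung index plunger, m: 0 = pin seated 9 mm deep in its hole in the turntable, 0.009 = just out of the hole, 0.014 = fully back at its stop. Moves straight up; the spring pulls it down with 4 N at 0, about 10 N at the stop. No latch: it springs back when let go.
- pull_knob (a point): centre of the underside of the red round pull knob on top of the plunger; it is 80 mm above the bench with the pin seated; 30 mm tall, 27 mm across below and 31 mm across its upper 9 mm; rises with the plunger. A steel nut 23 mm across lies under it, top 78.5 mm above the bench.
- tube_rack: bystander: orange tube rack, 46 x 172 x 92 (mm); origin at the centre of its underside
- cup_small: bystander: small beaker, 67 across, 62 tall (mm); origin at the centre of its underside
- petri_dish: bystander: petri dish with weed in it, 82 across, 32 tall (mm); origin at the centre of its underside
- jar_red: bystander: jar with red lid, 62 across, 88 tall (mm); origin at the centre of its underside
- jar_white: bystander: jar with white lid, 60 across, 88 tall (mm); origin at the centre of its underside

How it is judged (in metres and radians):
On the way, in this order (a step that is already met when the one before it is completed fails the run):
1. the carrier lies flush on the turntable over both dowels and is let go of, the index pin still in its hole (horizontal distance between carrier and seat below 0.003 m and z of carrier in the frame of seat between -0.002 and 0.002 m and angle between carrier's own z axis and vertical below 0.03 rad and angle between the x axis of carrier and the x axis of seat, either way round below 0.07 rad and contact force between the fingers and carrier below 0.05 N and value of joint plunger below 0.003 m), for 0.2 s.
2. the index plunger is pulled fully back by the gripper (value of joint plunger above 0.012 m and contact force between the fingers and plunger above 2 N), for 0.2 s.
At the end, for the whole second after the job is handed in: Fingers hold the red knob (over 2 N), plunger at least 12 of 14 mm back and at rest. Carrier untouched by the robot, within 2 mm of flush, 3 mm of centre, 0.07 rad of the dowel line, tilt under 0.03 rad. Turntable within 0.09 rad of its start (all of step 2 and horizontal distance between carrier and seat below 0.003 m and z of carrier in the frame of seat between -0.002 and 0.002 m and angle between carrier's own z axis and vertical below 0.03 rad and angle between the x axis of carrier and the x axis of seat, either way round below 0.07 rad and value of joint turntable between -0.09 and 0.09 rad and velocity of joint plunger between -0.01 and 0.01 m/s and contact force between each of the arm, the fingers and carrier below 0.05 N); the arm keeps its last pose, push and grip.
It fails at once if a bystander on the bench is pushed more than 30 mm (distance of any of tube_rack, cup_small, petri_dish, jar_red, jar_white from where it was at the start of the episode above 0.03 m).
It fails at once if the carrier is let go over the turntable while still more than 5 mm above it (horizontal distance between carrier and seat below 0.06 m and z of carrier in the frame of seat above 0.005 m and contact force between the fingers and carrier below 0.05 N).
It fails at once if the index pin is drawn more than 5 mm while the carrier is not down on the turntable (value of joint plunger above 0.005 m and (horizontal distance between carrier and seat above 0.01 m or z of carrier in the frame of seat above 0.005 m)).
It fails at once if the carrier is tipped by more than about 35 degrees (angle between carrier's own z axis and vertical above 0.6 rad).
It also fails if it takes over 58 s, if anything falls off the work surface, if the arm or the gripper's body presses on something with over 40 N, if the wrist force passes 120 N, or if a joint passes its speed limit or range.

## Working session

There is one attempt and no reset: what is moved stays moved. The work goes in short steps, Python scripts to look and compute and a tool call to move; the robot and the scene stay as the last step left them, time stands still between calls to the robot, and variables do not carry over. Pictures are saved under pics/ and viewed, at most 10 in all, crops included, and the job is handed in when it is done.

Besides the shell and the picture viewer there is one more tool, called after ">>>" by a JSON object that holds its "op" and its "data", one argument or row to a line. carry_out: Moves the arm, as the interface text tells. Its arguments: {"type":"object","properties":{"deltas":{"type":"array","items":{"type":"object","properties":{"travel":{"type":"array","items":{"type":"number"}},"rot":{"type":"array","items":{"type":"number"}},"grip":{"type":"number"}}}},"squeeze":{"type":"number"}},"required":["deltas"]}

```bash
mkdir -p pics; cat > h.py <<'E'
import numpy as np, cv2
from plant import ctrl, camera, workorder
def snap(n,f):
    c=camera(n); cv2.imwrite(f,c["frame"]); np.savez(f[:-4]+".npz",K=c["camera_matrix"],T=c["cam_to_world"]); return c
def px2w(f,u,v,z):
    d=np.load(f[:-4]+".npz"); r=d["T"][:3,:3]@np.linalg.solve(d["K"],[u,v,1.]); o=d["T"][:3,3]
    return o+r*(z-o[2])/r[2]
def w2px(f,p):
    d=np.load(f[:-4]+".npz"); q=d["K"]@(d["T"][:3,:3].T@(np.array(p)-d["T"][:3,3])); return q[:2]/q[2]
E
python3 - <<'E'
from h import *
for n in("top","side"):
    c=snap(n,f"pics/{n}0.png"); print(c["camera_matrix"],c["cam_to_world"])
print(ctrl.read_state())
E
```

```text
[[459.05761842   0.         320.30188749]
 [  0.         459.05761842 235.33575055]
 [  0.           0.           1.        ]] [[-1.68749860e-02 -9.90426519e-01  1.37005642e-01  3.14895045e+02]
 [-9.99853116e-01  1.63050215e-02 -5.28140057e-03  1.74382052e+02]
 [ 2.99695924e-03 -1.37074642e-01 -9.90556188e-01  1.26934506e+03]
 [ 0.00000000e+00  0.00000000e+00  0.00000000e+00  1.00000000e+00]]
[[605.7246046    0.         331.89211202]
 [  0.         605.7246046  229.66026441]
 [  0.           0.           1.        ]] [[ 9.95927703e-01 -2.88079321e-02  8.54289944e-02  3.72222897e+02]
 [-8.72839585e-02 -5.45346532e-01  8.33653807e-01 -9.39944561e+02]
 [ 2.25725636e-02 -8.37715502e-01 -5.45640189e-01  7.97680735e+02]
 [ 0.00000000e+00  0.00000000e+00  0.00000000e+00  1.00000000e+00]]
{'clock': 0.1, 'joint_pos': array([-1.38219485,  0.53712548, -0.00441749,  1.53878737,  0.00260787,
        1.06729649, -0.07121513]), 'joint_velocities': array([-8.60048767e-04, -2.76638296e-03,  7.13943912e-04, -2.37137568e-03,
        5.27244555e-04, -1.44656232e-05, -3.36755251e-06]), 'joint_efforts': array([ 2.64934301e-03, -5.84567249e+01,  1.05165582e+00, -2.59780204e+01,
        1.25603614e-02,  4.56629670e-03, -1.15951153e-05]), 'tool_pos': array([163.720008  , 628.45782807, 238.47307235]), 'ee_rot': array([-3.13998731e+00,  1.36490089e-04,  2.88683353e+00]), 'force': array([-0.1143649 , -0.10960235, -0.09378689]), 'torque': array([0.01729943, 0.02209744, 0.01869394]), 'grasp_force': 0.0, 'finger_gap': 1.0001548991234936}
```

View pics/top0.png

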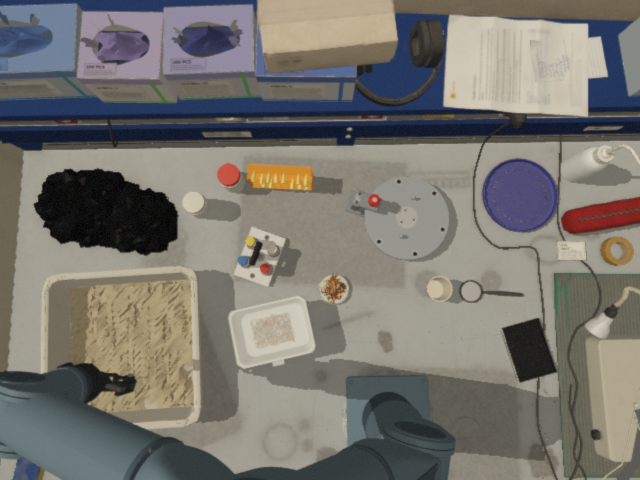

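View pics/side0.png

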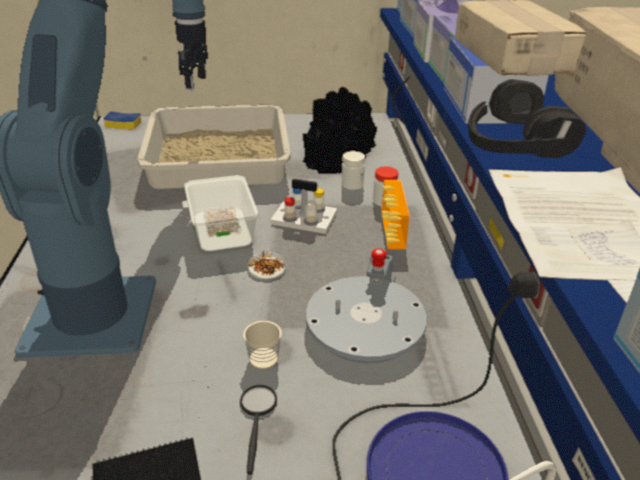

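The top view shows the carrier near (262,257), the turntable near (407,217) with its plunger knob at (374,201), and the dowels close to (415,200) and (403,237). The side view shows the carrier at (304,210) and the table at (366,316). I'll enlarge both in one montage.

```bash
python3 - <<'E'
from h import *
t=cv2.imread("pics/top0.png"); s=cv2.imread("pics/side0.png")
def cr(i,u,v,w,h): return cv2.resize(i[v:v+h,u:u+w],(400,300),interpolation=cv2.INTER_CUBIC)
m=np.vstack([np.hstack([cr(t,222,220,80,60),cr(s,260,165,80,60)]),np.hstack([cr(t,340,170,120,90),cr(s,300,240,140,105)])])
cv2.imwrite("pics/m0.png",m)
E
```

```text
(no output)
```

View pics/m0.png

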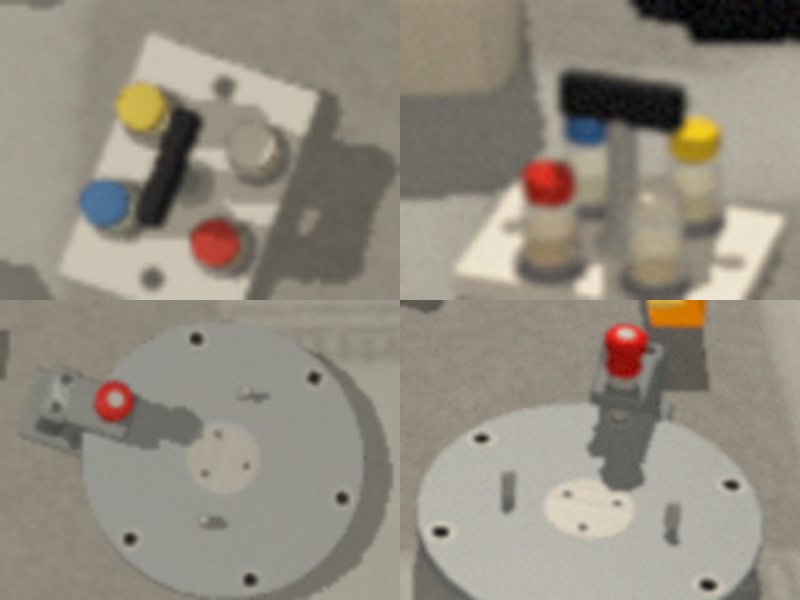

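```bash
python3 - <<'E'
from h import *
T="pics/top0.png";S="pics/side0.png"
def g(n,t,s,z):
    a=px2w(T,*t,z);b=px2w(S,*s,z);print(n,a.round(1),b.round(1));return (a+b)/2
h1=g("hole1",(266.8,237.4),(326,217.4),14)
h2=g("hole2",(252.4,275.6),(282.4,210),14)
d1=g("dowel1",(413.5,197.3),(395.2,311.1),56)
d2=g("dowel2",(401.5,235.7),(337.8,300.2),56)
k=g("knob",(374.5,200.2),(379.1,251.6),110)
print("bar",px2w(T,255.8,253.6,106))
for a,b in((h1,h2),(d1,d2)):
    v=a-b;print((a+b)/2,np.hypot(*v[:2]),np.arctan2(v[1],v[0]))
print("knob",k-(d1+d2)/2,np.hypot(*(k-(d1+d2)/2)[:2]),np.arctan2(*(k-(d1+d2)/2)[1::-1]))
s=ctrl.read_state();c,t=[s[x] for x in("tool_pos","ee_rot")];print(c,t)
# bystanders
for n,p,z in(("rack",(280,178),92),("jar_red",(229,175),88),("jar_w",(194,203),88),("petri",(333,289),32),("cup",(440,289),62)):print(n,px2w(T,*p,z).round())
E
```

```text
hole1 [485.2 315.3  14. ] [485.3 312.9  14. ]
hole2 [380.8 354.7  14. ] [379.7 353.1  14. ]
dowel1 [582.3 -85.5  56. ] [582.1 -90.5  56. ]
dowel2 [478.2 -48.8  56. ] [478.1 -52.6  56. ]
knob [564.4  27.  110. ] [566.2  26.6 110. ]
bar [431.61264928 332.99558409 106.        ]
[432.75586612 334.00350385  14.        ] 112.29117666988533 -0.36214546655911495
[530.16996598 -69.34613605  56.        ] 110.56896176969707 -0.34448489728004844
knob [35.13296261 96.14009995 54.        ] 102.35840893982258 1.2204376174864682
[163.720008   628.45782807 238.47307235] [-3.13998731e+00  1.36490089e-04  2.88683353e+00]
rack [632. 272.  92.]
jar_red [643. 407.  88.]
jar_w [569. 498.  88.]
petri [340. 136.  32.]
cup [ 335. -143.   62.]
```

Everything checks out: hole spacing is 112.3 mm (should be 112), dowels 110.6 mm apart, and the knob 102.4 mm from centre. Moving over the carrier bar now.

Units first: shifts go in shares of 100 cm and turns go in shares of pi rad. So -29.5 cm is -0.295, 26.85 cm is 0.2685, -0.105 rad is -0.0334.

>>> {"op": "carry_out", "data": {
  "deltas": [
    {"travel":[0.03,-0.033,-0.005],"rot":[0,0,-0.0032],"grip":1},
    {"travel":[0.06,-0.066,-0.01],"rot":[0,0,-0.0095],"grip":1},
    {"travel":[0.09,-0.099,-0.02],"rot":[0,0,-0.0159],"grip":1},
    {"travel":[0.12,-0.132,-0.03],"rot":[0,0,-0.0223],"grip":0.5},
    {"travel":[0.15,-0.165,-0.04],"rot":[0,0,-0.0286],"grip":0.2},
    {"travel":[0.18,-0.198,-0.05],"rot":[0,0,-0.0334],"grip":0.2},
    {"travel":[0.21,-0.231,-0.06],"rot":[0,0,-0.0334],"grip":0.2},
    {"travel":[0.24,-0.264,-0.07],"rot":[0,0,-0.0334],"grip":0.2},
    {"travel":[0.2685,-0.295,-0.08],"rot":[0,0,-0.0334],"grip":0.2},
    {"travel":[0.2685,-0.295,-0.09],"rot":[0,0,-0.0334],"grip":0.2},
    {"travel":[0.2685,-0.295,-0.09],"rot":[0,0,-0.0334],"grip":0.2},
    {"travel":[0.2685,-0.295,-0.09],"rot":[0,0,-0.0334],"grip":0.2}
  ],
  "squeeze": 50
}}

```text
clock: 1.3
tool_pos: [431.3, 335.0, 149.2]
ee_rot: [-3.141, -0.001, 2.783]
force: [-1.1, 0.9, -1.4]
finger_gap: 0.603
grasp_force: 0.0
```

```bash
python3 - <<'E'
from h import *
c=snap("top","pics/top1.png")
d=snap("side","pics/side1.png")
print({k:np.round(v,3) for k,v in ctrl.read_state().items()})
cr=lambda i,u,v:cv2.resize(i[v:v+120,u:u+160],(640,480)[:2],interpolation=cv2.INTER_CUBIC)[:, :400]
def cr(i,u,v,w,h): return cv2.resize(i[v:v+h,u:u+w],(400,400),interpolation=cv2.INTER_CUBIC)
cv2.imwrite("pics/m1.png",np.hstack([cr(c["frame"],220,205,100,100),cr(d["frame"],250,150,100,100)]))
E
```

```text
{'clock': np.float64(1.4), 'joint_pos': array([-0.809,  0.48 ,  0.084,  1.892, -0.057,  0.772,  0.521]), 'joint_velocities': array([-0.003, -0.003,  0.005,  0.   ,  0.002, -0.   ,  0.002]), 'joint_efforts': array([ 4.8900e-01, -4.9242e+01,  2.3060e+00, -2.0438e+01,  2.4000e-02,
        1.4000e-02, -5.0000e-03]), 'tool_pos': array([431.45 , 335.603, 149.698]), 'ee_rot': array([ 3.141, -0.   ,  2.784]), 'force': array([-0.395, -0.441, -0.501]), 'torque': array([-0.007, -0.066,  0.016]), 'grasp_force': np.float64(0.0), 'finger_gap': np.float64(0.602)}
```

View pics/m1.png

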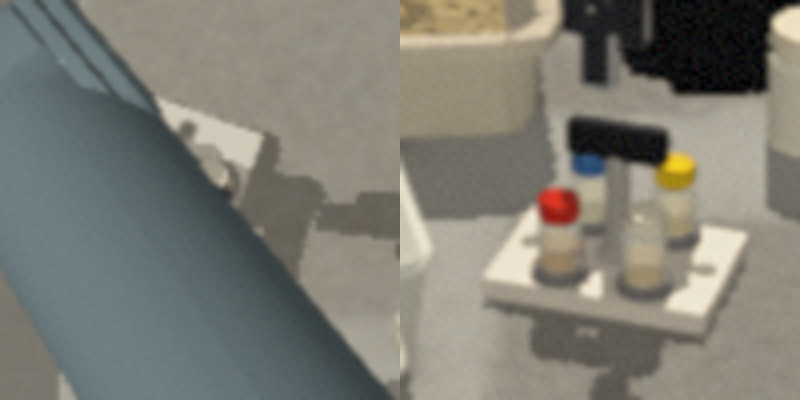

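The top view is blocked by the arm. In the side view the fingers sit above the bar, which is undisturbed. Descending and closing.

Scaled: -6.3 cm is -0.063, -6 cm is -0.06, -0.002 rad is -0.0006.

>>> {"op": "carry_out", "data": {
  "deltas": [
    {"travel":[0.001,-0.002,-0.02],"rot":[0,0,-0.0006],"grip":0.2},
    {"travel":[0.001,-0.002,-0.04],"rot":[0,0,-0.0006],"grip":0.2},
    {"travel":[0.001,-0.002,-0.06],"rot":[0,0,-0.0006],"grip":0.2},
    {"travel":[0.001,-0.002,-0.063],"rot":[0,0,-0.0006],"grip":0.2},
    {"travel":[0.001,-0.002,-0.063],"rot":[0,0,-0.0006],"grip":0.2},
    {"travel":[0.001,-0.002,-0.063],"rot":[0,0,-0.0006],"grip":-1},
    {"travel":[0.001,-0.002,-0.063],"rot":[0,0,-0.0006],"grip":-1},
    {"travel":[0.001,-0.002,-0.063],"rot":[0,0,-0.0006],"grip":-1},
    {"travel":[0.001,-0.002,-0.063],"rot":[0,0,-0.0006],"grip":-1},
    {"travel":[0.001,-0.002,-0.063],"rot":[0,0,-0.0006],"grip":-1},
    {"travel":[0.001,-0.002,-0.063],"rot":[0,0,-0.0006],"grip":-1},
    {"travel":[0.001,-0.002,-0.063],"rot":[0,0,-0.0006],"grip":-1}
  ],
  "squeeze": 60
}}

```text
clock: 2.6
tool_pos: [433.9, 332.9, 87.0]
ee_rot: [3.14, 0.001, 2.78]
force: [0.5, 2.8, 6.9]
finger_gap: 0.165
grasp_force: 63.2
```

Gripped (gap about 14–15 mm, 63 N). Lifting.

Scaled: 15 cm is 0.15, 14 cm is 0.14.

>>> {"op": "carry_out", "data": {
  "deltas": [
    {"travel":[0,0,0.01],"rot":[0,0,0],"grip":-1},
    {"travel":[0,0,0.03],"rot":[0,0,0],"grip":-1},
    {"travel":[0,0,0.06],"rot":[0,0,0],"grip":-1},
    {"travel":[0,0,0.09],"rot":[0,0,0],"grip":-1},
    {"travel":[0,0,0.12],"rot":[0,0,0],"grip":-1},
    {"travel":[0,0,0.14],"rot":[0,0,0],"grip":-1},
    {"travel":[0,0,0.15],"rot":[0,0,0],"grip":-1},
    {"travel":[0,0,0.15],"rot":[0,0,0],"grip":-1}
  ]
}}

```text
clock: 3.4
tool_pos: [433.5, 331.7, 237.0]
ee_rot: [3.141, 0.001, 2.779]
force: [0.7, 0.8, -3.8]
finger_gap: 0.168
grasp_force: 61.9
```

Scaled: -40.3 cm is -0.403, -38.5 cm is -0.385, 0.01 rad is 0.0032.

>>> {"op": "carry_out", "data": {
  "deltas": [
    {"travel":[0.01,-0.03,0],"rot":[0,0,0],"grip":-1},
    {"travel":[0.02,-0.07,0],"rot":[0,0,0.0016],"grip":-1},
    {"travel":[0.03,-0.11,0],"rot":[0,0,0.0016],"grip":-1},
    {"travel":[0.04,-0.15,0],"rot":[0,0,0.0016],"grip":-1},
    {"travel":[0.05,-0.19,0],"rot":[0,0,0.0032],"grip":-1},
    {"travel":[0.06,-0.23,0],"rot":[0,0,0.0032],"grip":-1},
    {"travel":[0.07,-0.27,0],"rot":[0,0,0.0032],"grip":-1},
    {"travel":[0.08,-0.31,0],"rot":[0,0,0.0032],"grip":-1},
    {"travel":[0.09,-0.35,0],"rot":[0,0,0.0032],"grip":-1},
    {"travel":[0.097,-0.385,0],"rot":[0,0,0.0032],"grip":-1},
    {"travel":[0.097,-0.403,0],"rot":[0,0,0.0032],"grip":-1},
    {"travel":[0.097,-0.403,0],"rot":[0,0,0.0032],"grip":-1}
  ]
}}

```text
clock: 4.6
tool_pos: [528.7, -75.1, 234.6]
ee_rot: [-3.138, -0.003, 2.784]
force: [0.1, -0.5, -3.7]
finger_gap: 0.164
grasp_force: 61.8
```

>>> {"op": "carry_out", "data": {
  "deltas": [
    {"travel":[0,0,-0.03],"rot":[0,0,0],"grip":-1},
    {"travel":[0,0,-0.06],"rot":[0,0,0],"grip":-1},
    {"travel":[0,0,-0.06],"rot":[0,0,0],"grip":-1},
    {"travel":[0,0,-0.06],"rot":[0,0,0],"grip":-1}
  ]
}}

```text
clock: 5.0
tool_pos: [529.5, -70.2, 175.8]
ee_rot: [-3.141, -0.002, 2.791]
force: [0.7, -1.0, -3.2]
finger_gap: 0.162
grasp_force: 61.8
```

```bash
python3 - <<'E'
from h import *
c=snap("top","pics/top2.png")
d=snap("side","pics/side2.png")
s=ctrl.read_state();print({k:np.round(s[k],3) for k in("clock","tool_pos","ee_rot","force","joint_pos","finger_gap")})
def cr(i,u,v,w,h): return cv2.resize(i[v:v+h,u:u+w],(400,400),interpolation=cv2.INTER_CUBIC)
cv2.imwrite("pics/m2.png",np.hstack([cr(c["frame"],340,150,130,130),cv2.resize(d["frame"][220:370,290:440],(400,400),interpolation=cv2.INTER_CUBIC)]))
E
```

```text
{'clock': np.float64(5.1), 'tool_pos': array([531.175, -70.678, 177.409]), 'ee_rot': array([3.141e+00, 2.000e-03, 2.790e+00]), 'force': array([-0.075,  0.446, -2.919]), 'joint_pos': array([-0.155,  0.43 ,  0.259,  1.91 , -0.147,  0.818,  1.401]), 'finger_gap': np.float64(0.167)}
```

View pics/m2.png

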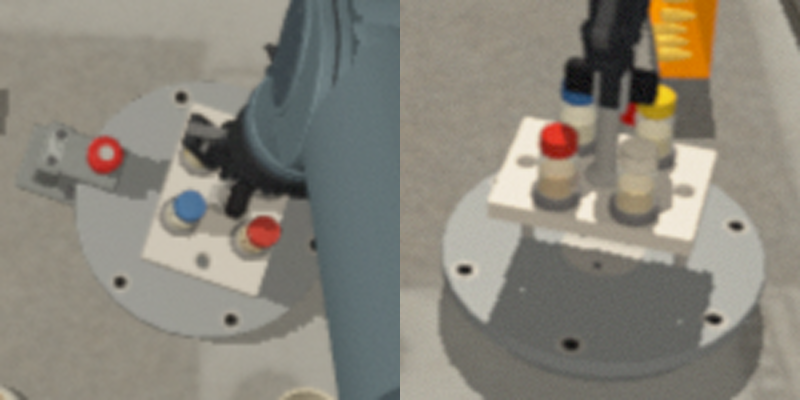

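The top crop shows the front hole at (203,261). The side crop shows both holes at (527,160) and (684,190), with the carrier level above the dowels. Now comparing hole midpoint with dowel midpoint.

```bash
python3 - <<'E'
from h import *
T="pics/top2.png";S="pics/side2.png"
for z in(103,104.5):
    a=px2w(S,337.6,280,z);b=px2w(S,396.5,291.25,z);t=px2w(T,406,234.8,z)
    v=b-a;print(z,a.round(1),b.round(1),((a+b)/2).round(1),np.hypot(*v[:2]).round(1),np.arctan2(v[1],v[0]).round(3),"top",t.round(1))
# disc hole pattern / disc fit in the first top and side images
for f in("top0","side0"):
    g=cv2.cvtColor(cv2.imread(f"pics/{f}.png"),cv2.COLOR_BGR2GRAY)
    for ctr,R,z in(((530,-69.5),24.,36),):
        n=200;th=np.linspace(0,2*np.pi,n,endpoint=False)
        F=f"pics/{f}.png"
        # subpixel rim: radial profile gradient around R=116
        rs=np.arange(106,126,.5);pts=[]
        for t in th:
            q=np.array([w2px(F,(ctr[0]+r*np.cos(t),ctr[1]+r*np.sin(t),36)) for r in rs],np.float32)
            p=cv2.remap(cv2.GaussianBlur(g,(0,0),.8),q[None,:,0],q[None,:,1],cv2.INTER_LINEAR)[0].astype(float)
            d=np.abs(np.gradient(p));
            if d.max()>4: pts.append((rs[d.argmax()],t))
        r,t=np.array(pts).T
        from scipy.optimize import least_squares
        P=np.c_[ctr[0]+r*np.cos(t),ctr[1]+r*np.sin(t)]
        s=least_squares(lambda x:np.hypot(P[:,0]-x[0],P[:,1]-x[1])-x[2],[*ctr,116],loss="soft_l1",f_scale=.7)
        print(f,len(pts),s.x.round(2))
E
```

```text
103 [476.6 -50.5 103. ] [580.9 -90.  103. ] [528.7 -70.2 103. ] 111.5 -0.362 top [474.  -51.8 103. ]
104.5 [476.4 -52.4 104.5] [580.4 -91.8 104.5] [528.4 -72.1 104.5] 111.2 -0.362 top [473.8 -51.5 104.5]
top0 16 [531.26 -68.51 107.14]
side0 95 [530.07 -71.1  112.14]
```

```bash
python3 - <<'E'
from h import *
from scipy.optimize import least_squares
def fit(F,uv):
    P=np.array([px2w(F,u,v,36)[:2] for u,v in uv]); a=lambda x:np.arctan2(P[:,1]-x[1],P[:,0]-x[0])
    def res(x):
        k=np.round((a(x)-x[3])/(np.pi/3)); t=x[3]+k*np.pi/3
        return np.r_[P[:,0]-x[0]-x[2]*np.cos(t),P[:,1]-x[1]-x[2]*np.sin(t)]
    s=min((least_squares(res,[530,-70,95,q]) for q in np.arange(0,1.05,.2)),key=lambda s:s.cost)
    print(F,s.x.round(3),s.fun.round(1))
T=[(196,339),(314,378),(342,498),(250,580),(130,539)]
fit("pics/top0.png",[(340+u*.3,170+(v-300)*.3) for u,v in T])
S=[(481,438),(731,485),(440,532),(709,585)]
fit("pics/side0.png",[(300+(u-400)*.35,240+(v-300)*.35) for u,v in S])
S=[(735,226),(465,270),(571,344),(714,319)]
fit("pics/side2.png",[(290+(u-400)*.375,220+v*.375) for u,v in S])
S=[(181,97),(120,282),(231,320)]
fit("pics/top2.png",[(340+u*.325,150+v*.325) for u,v in S])
E
```

```text
pics/top0.png [ 5.30990e+02 -6.90510e+01  1.02029e+02  1.75000e-01] [-0.2  0.1  0.1 -0.1  0.1  0.  -0.1 -0.  -0.   0.1]
pics/side0.png [ 5.31279e+02 -6.89330e+01  1.02106e+02  1.75000e-01] [-0.  -0.5 -0.   0.5  0.2 -0.4  0.1  0.1]
pics/side2.png [ 5.31338e+02 -6.90970e+01  1.01310e+02  1.77000e-01] [-0.2 -0.2  0.1  0.2 -0.1  0.   0.2 -0.1]
pics/top2.png [531.171 -69.16  102.203   1.222] [-0.1  0.2 -0.1  0.1  0.1 -0.1]
```

The seat is now well fixed: (531.2, −69.0) with its x axis at −0.349 rad, agreeing in four fits. I'll shift about 2 mm and come down to just above the dowel tips for a check.

Scaled: -2.6 cm is -0.026, -1.5 cm is -0.015, 0.004 rad is 0.0013.

>>> {"op": "carry_out", "data": {
  "deltas": [
    {"travel":[0.0022,0.001,0],"rot":[0,0,0.0013],"grip":-1},
    {"travel":[0.0022,0.001,-0.015],"rot":[0,0,0.0013],"grip":-1},
    {"travel":[0.0022,0.001,-0.026],"rot":[0,0,0.0013],"grip":-1},
    {"travel":[0.0022,0.001,-0.026],"rot":[0,0,0.0013],"grip":-1},
    {"travel":[0.0022,0.001,-0.026],"rot":[0,0,0.0013],"grip":-1}
  ]
}}

```text
clock: 5.6
tool_pos: [532.6, -70.0, 150.5]
ee_rot: [-3.142, -0.0, 2.794]
force: [-0.4, -0.6, -3.6]
finger_gap: 0.161
grasp_force: 61.8
```

```bash
python3 - <<'E'
from h import *
P=[ctrl.read_state()["tool_pos"]]
c=snap("top","pics/top3.png"); P.append(ctrl.read_state()["tool_pos"])
d=snap("side","pics/side3.png")
s=ctrl.read_state();P.append(s["tool_pos"]);print(np.round(P,1),{k:np.round(s[k],3) for k in("clock","ee_rot","force")})
def cr(i,u,v,w,h): return cv2.resize(i[v:v+h,u:u+w],(400,400),interpolation=cv2.INTER_CUBIC)
cv2.imwrite("pics/m3.png",np.hstack([cr(c["frame"],370,170,80,80),cr(d["frame"],315,250,100,100)]))
E
```

```text
[[532.6 -70.  150.5]
 [532.9 -70.1 150.8]
 [533.  -70.1 150.9]] {'clock': np.float64(5.7), 'ee_rot': array([3.141e+00, 1.000e-03, 2.794e+00]), 'force': array([ 5.570e-01, -2.000e-03, -3.094e+00])}
```

View pics/m3.png

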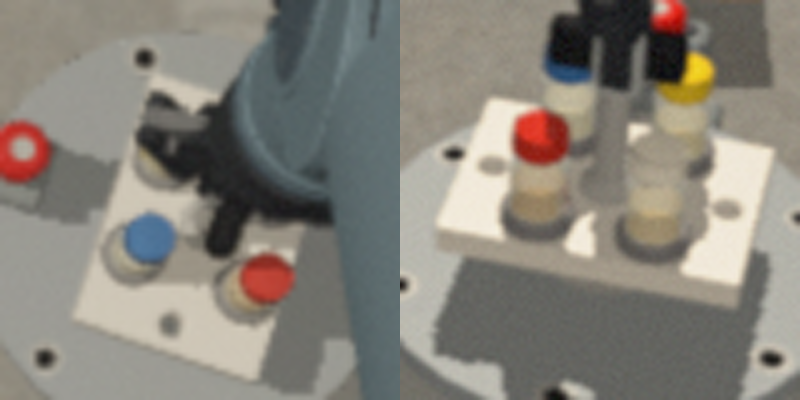

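Top crop: the front hole is at (170,324). Side crop: the holes are at (493,165) and (728,208), and the plate is level.

```bash
python3 - <<'E'
from h import *
T="pics/top3.png";S="pics/side3.png"
u=np.array([np.cos(-.349),np.sin(-.349)])
for z in(77,78.5):
    a=px2w(S,338.25,291.25,z);b=px2w(S,397,302,z);t=px2w(T,404,234.8,z)
    v=b-a;print(z,((a+b)/2).round(1),np.hypot(*v[:2]).round(1),np.arctan2(v[1],v[0]).round(3),"top ctr",(t[:2]+56*u).round(1))
print([w2px(S,[*(np.array([531.2,-69.05])+k*56*u),78]).round(2) for k in(-1,1)],w2px(T,[*(np.array([531.2,-69.05])-56*u),78]).round(2))
E
```

```text
77 [531.2 -70.5  77. ] 112.1 -0.344 top ctr [530.2 -70.7]
78.5 [530.9 -72.3  78.5] 111.9 -0.344 top ctr [530.  -70.5]
[array([338.24, 290.27]), array([396.82, 301.16])] [403.41 234.39]
```

Only a small correction is needed (+0.5, +1.5 mm). Lowering over the dowels.

Scaled: -1.8 cm is -0.018, -1.5 cm is -0.015.

>>> {"op": "carry_out", "data": {
  "deltas": [
    {"travel":[0.0005,0.0015,0],"rot":[0,0,0],"grip":-1},
    {"travel":[0.0005,0.0015,-0.005],"rot":[0,0,0],"grip":-1},
    {"travel":[0.0005,0.0015,-0.009],"rot":[0,0,0],"grip":-1},
    {"travel":[0.0005,0.0015,-0.012],"rot":[0,0,0],"grip":-1},
    {"travel":[0.0005,0.0015,-0.015],"rot":[0,0,0],"grip":-1},
    {"travel":[0.0005,0.0015,-0.018],"rot":[0,0,0],"grip":-1},
    {"travel":[0.0005,0.0015,-0.018],"rot":[0,0,0],"grip":-1}
  ]
}}

```text
clock: 6.4
tool_pos: [532.7, -68.5, 131.8]
ee_rot: [-3.141, -0.001, 2.794]
force: [0.7, -0.6, -3.6]
finger_gap: 0.164
grasp_force: 61.9
```

No contact force with the plate about 10 mm below the dowel tips, so both dowels are in their holes. Continuing to the face.

Scaled: -0.9 cm is -0.009, -0.8 cm is -0.008.

>>> {"op": "carry_out", "data": {
  "deltas": [
    {"travel":[0,0,-0.003],"rot":[0,0,0],"grip":-1},
    {"travel":[0,0,-0.006],"rot":[0,0,0],"grip":-1},
    {"travel":[0,0,-0.008],"rot":[0,0,0],"grip":-1},
    {"travel":[0,0,-0.009],"rot":[0,0,0],"grip":-1},
    {"travel":[0,0,-0.009],"rot":[0,0,0],"grip":-1}
  ]
}}

```text
clock: 6.9
tool_pos: [533.0, -68.5, 123.2]
ee_rot: [-3.142, -0.0, 2.794]
force: [0.6, 0.2, -3.1]
finger_gap: 0.163
grasp_force: 61.8
```

Scaled: -0.2 cm is -0.002, -0.15 cm is -0.0015.

>>> {"op": "carry_out", "data": {
  "deltas": [
    {"travel":[0,0,-0.001],"rot":[0,0,0],"grip":-1},
    {"travel":[0,0,-0.0015],"rot":[0,0,0],"grip":-1},
    {"travel":[0,0,-0.002],"rot":[0,0,0],"grip":-1},
    {"travel":[0,0,-0.002],"rot":[0,0,0],"grip":-1}
  ]
}}

```text
clock: 7.3
tool_pos: [533.2, -68.0, 122.7]
ee_rot: [3.141, -0.0, 2.794]
force: [-5.7, 2.3, 12.5]
finger_gap: 0.166
grasp_force: 64.2
```

Contact at TCP z = 122.7, which matches the grip height plus 36 mm, so it's flush. Opening gently.

>>> {"op": "carry_out", "data": {
  "deltas": [
    {"travel":[0,0,0],"rot":[0,0,0],"grip":-0.3},
    {"travel":[0,0,0],"rot":[0,0,0],"grip":-0.1},
    {"travel":[0,0,0],"rot":[0,0,0],"grip":0.1},
    {"travel":[0,0,0],"rot":[0,0,0],"grip":0.1},
    {"travel":[0,0,0],"rot":[0,0,0],"grip":0.1},
    {"travel":[0,0,0],"rot":[0,0,0],"grip":0.1}
  ]
}}

```text
clock: 7.9
tool_pos: [533.0, -68.5, 121.2]
ee_rot: [-3.142, -0.0, 2.794]
force: [-0.8, -1.0, 0.1]
finger_gap: 0.547
grasp_force: 0.0
```

Scaled: 8 cm is 0.08, 6 cm is 0.06.

>>> {"op": "carry_out", "data": {
  "deltas": [
    {"travel":[0,0,0.01],"rot":[0,0,0],"grip":0.1},
    {"travel":[0,0,0.03],"rot":[0,0,0],"grip":0.1},
    {"travel":[0,0,0.06],"rot":[0,0,0],"grip":0.1},
    {"travel":[0,0,0.08],"rot":[0,0,0],"grip":0.1},
    {"travel":[0,0,0.08],"rot":[0,0,0],"grip":0.1}
  ]
}}

```text
clock: 8.4
tool_pos: [535.1, -68.8, 204.8]
ee_rot: [3.14, 0.006, 2.794]
force: [-0.1, -0.4, -0.6]
finger_gap: 0.552
grasp_force: 0.0
```

```bash
python3 - <<'E'
from h import *
c=snap("top","pics/top4.png"); d=snap("side","pics/side4.png")
s=ctrl.read_state();print({k:np.round(s[k],3) for k in("clock","tool_pos","ee_rot","force","joint_pos")})
def cr(i,u,v,w,h): return cv2.resize(i[v:v+h,u:u+w],(400,400),interpolation=cv2.INTER_CUBIC)
cv2.imwrite("pics/m4.png",np.hstack([cr(c["frame"],350,165,100,100),cr(d["frame"],310,235,120,120)]))
E
```

```text
{'clock': np.float64(8.5), 'tool_pos': array([533.175, -68.429, 201.837]), 'ee_rot': array([3.141e+00, 1.000e-03, 2.794e+00]), 'force': array([-0.275, -0.154,  0.112]), 'joint_pos': array([-0.168,  0.398,  0.268,  1.886, -0.135,  0.873,  1.39 ])}
```

View pics/m4.png

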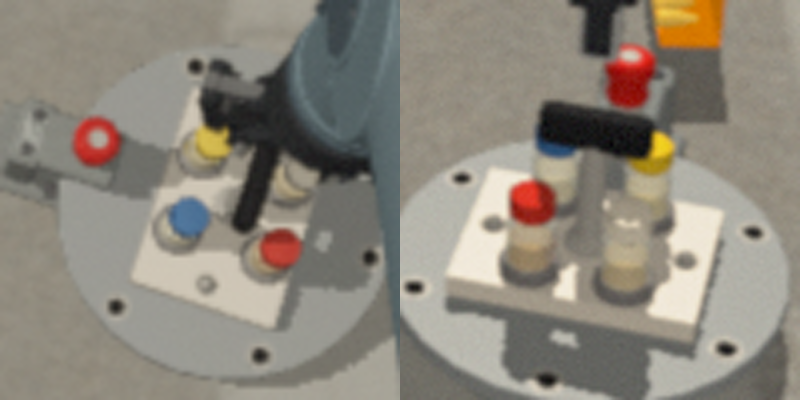

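The dowel tips show inside the holes, the plate is flush, and the plunger is untouched. Next I'll turn the tool a quarter turn so the jaws close tangentially, and move over the knob at about (566, 27).

Scaled: 9.6 cm is 0.096, 3.3 cm is 0.033, -1.571 rad is -0.5001.

>>> {"op": "carry_out", "data": {
  "deltas": [
    {"travel":[0.005,0.01,0],"rot":[0,0,-0.0446],"grip":0.3},
    {"travel":[0.01,0.02,0],"rot":[0,0,-0.0891],"grip":0.3},
    {"travel":[0.013,0.03,0],"rot":[0,0,-0.1337],"grip":0.3},
    {"travel":[0.016,0.04,0],"rot":[0,0,-0.1783],"grip":0.3},
    {"travel":[0.02,0.05,0],"rot":[0,0,-0.2228],"grip":0.3},
    {"travel":[0.023,0.06,0],"rot":[0,0,-0.2674],"grip":0.3},
    {"travel":[0.026,0.07,0],"rot":[0,0,-0.3119],"grip":0.3},
    {"travel":[0.03,0.08,0],"rot":[0,0,-0.3565],"grip":0.3},
    {"travel":[0.032,0.09,0],"rot":[0,0,-0.4011],"grip":0.3},
    {"travel":[0.033,0.096,0],"rot":[0,0,-0.4456],"grip":0.3},
    {"travel":[0.033,0.096,0],"rot":[0,0,-0.487],"grip":0.3},
    {"travel":[0.033,0.096,0],"rot":[0,0,-0.5001],"grip":0.3}
  ]
}}

```text
clock: 9.7
tool_pos: [565.2, 27.9, 200.0]
ee_rot: [-3.14, 0.002, 1.219]
force: [0.1, 0.1, -0.8]
finger_gap: 0.651
grasp_force: 0.0
```

Scaled: -7 cm is -0.07, -5 cm is -0.05.

>>> {"op": "carry_out", "data": {
  "deltas": [
    {"travel":[0,0,-0.02],"rot":[0,0,0],"grip":0.3},
    {"travel":[0,0,-0.05],"rot":[0,0,0],"grip":0.3},
    {"travel":[0,0,-0.07],"rot":[0,0,0],"grip":0.3},
    {"travel":[0,0,-0.07],"rot":[0,0,0],"grip":0.3},
    {"travel":[0,0,-0.07],"rot":[0,0,0],"grip":0.3}
  ]
}}

```text
clock: 10.2
tool_pos: [565.6, 27.2, 131.0]
ee_rot: [-3.14, 0.001, 1.223]
force: [-0.1, -0.1, -0.4]
finger_gap: 0.649
grasp_force: 0.0
```

```bash
python3 - <<'E'
from h import *
c=snap("top","pics/top5.png"); d=snap("side","pics/side5.png")
s=ctrl.read_state();print({k:np.round(s[k],3) for k in("clock","tool_pos","ee_rot","force","joint_pos","finger_gap")})
def cr(i,u,v,w,h): return cv2.resize(i[v:v+h,u:u+w],(400,400),interpolation=cv2.INTER_CUBIC)
cv2.imwrite("pics/m5.png",np.hstack([cr(c["frame"],335,160,80,80),cr(d["frame"],330,210,90,90)]))
E
```

```text
{'clock': np.float64(10.3), 'tool_pos': array([566.66 ,  27.34 , 132.199]), 'ee_rot': array([ 3.14 , -0.   ,  1.223]), 'force': array([-1.12 , -0.044,  0.898]), 'joint_pos': array([-0.539,  0.597,  0.557,  1.869, -0.429,  0.795, -0.102]), 'finger_gap': np.float64(0.65)}
```

View pics/m5.png

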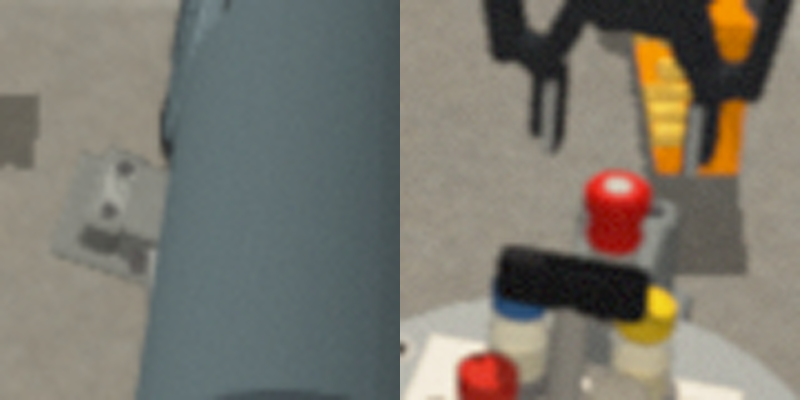

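The open fingers straddle the knob (side crop: fingers at 548 and 703, knob at 618). Descending around it, then closing.

Scaled: -4.9 cm is -0.049, -4 cm is -0.04.

>>> {"op": "carry_out", "data": {
  "deltas": [
    {"travel":[0,0,-0.02],"rot":[0,0,0],"grip":0.3},
    {"travel":[0,0,-0.04],"rot":[0,0,0],"grip":0.3},
    {"travel":[0,0,-0.049],"rot":[0,0,0],"grip":0.3},
    {"travel":[0,0,-0.049],"rot":[0,0,0],"grip":0.3},
    {"travel":[0,0,-0.049],"rot":[0,0,0],"grip":0.3}
  ]
}}

```text
clock: 10.8
tool_pos: [566.8, 27.4, 83.2]
ee_rot: [3.14, -0.0, 1.223]
force: [0.4, 0.0, 0.0]
finger_gap: 0.651
grasp_force: 0.0
```

>>> {"op": "carry_out", "data": {
  "deltas": [
    {"travel":[0,0,0],"rot":[0,0,0],"grip":-0.1},
    {"travel":[0,0,0],"rot":[0,0,0],"grip":-0.3},
    {"travel":[0,0,0],"rot":[0,0,0],"grip":-1},
    {"travel":[0,0,0],"rot":[0,0,0],"grip":-1},
    {"travel":[0,0,0],"rot":[0,0,0],"grip":-1},
    {"travel":[0,0,0],"rot":[0,0,0],"grip":-1}
  ],
  "squeeze": 70
}}

```text
clock: 11.4
tool_pos: [565.9, 27.9, 83.4]
ee_rot: [-3.141, -0.001, 1.223]
force: [-3.3, 0.8, 8.6]
finger_gap: 0.34
grasp_force: 68.1
```

Knob gripped (gap about 29 mm). Pulling straight up.

Scaled: 1.2 cm is 0.012, 1 cm is 0.01.

>>> {"op": "carry_out", "data": {
  "deltas": [
    {"travel":[0,0,0.002],"rot":[0,0,0],"grip":-1},
    {"travel":[0,0,0.004],"rot":[0,0,0],"grip":-1},
    {"travel":[0,0,0.006],"rot":[0,0,0],"grip":-1},
    {"travel":[0,0,0.008],"rot":[0,0,0],"grip":-1},
    {"travel":[0,0,0.01],"rot":[0,0,0],"grip":-1},
    {"travel":[0,0,0.012],"rot":[0,0,0],"grip":-1},
    {"travel":[0,0,0.012],"rot":[0,0,0],"grip":-1},
    {"travel":[0,0,0.012],"rot":[0,0,0],"grip":-1}
  ]
}}

```text
clock: 12.2
tool_pos: [565.8, 27.8, 94.1]
ee_rot: [-3.141, 0.0, 1.223]
force: [0.9, 1.7, -9.4]
finger_gap: 0.329
grasp_force: 69.5
```

Scaled: 0.2 cm is 0.002, 0.1 cm is 0.001.

>>> {"op": "carry_out", "data": {
  "deltas": [
    {"travel":[0,0,0.001],"rot":[0,0,0],"grip":-1},
    {"travel":[0,0,0.002],"rot":[0,0,0],"grip":-1},
    {"travel":[0,0,0.002],"rot":[0,0,0],"grip":-1},
    {"travel":[0,0,0.002],"rot":[0,0,0],"grip":-1}
  ]
}}

```text
clock: 12.6
tool_pos: [565.8, 27.7, 96.1]
ee_rot: [-3.141, -0.0, 1.223]
force: [-0.7, 3.6, -9.7]
finger_gap: 0.333
grasp_force: 69.5
```

Scaled: 0.2 cm is 0.002, 0.1 cm is 0.001.

>>> {"op": "carry_out", "data": {
  "deltas": [
    {"travel":[0,0,0.001],"rot":[0,0,0],"grip":-1},
    {"travel":[0,0,0.002],"rot":[0,0,0],"grip":-1},
    {"travel":[0,0,0.002],"rot":[0,0,0],"grip":-1},
    {"travel":[0,0,0.002],"rot":[0,0,0],"grip":-1}
  ]
}}

```text
clock: 13.0
tool_pos: [565.7, 27.7, 97.8]
ee_rot: [-3.141, 0.0, 1.223]
force: [1.7, 3.1, -18.3]
finger_gap: 0.334
grasp_force: 70.7
```

```bash
python3 - <<'E'
from h import *
d=snap("side","pics/side6.png")
s=ctrl.read_state();print({k:np.round(s[k],3) for k in("clock","tool_pos","force","grasp_force")})
cv2.imwrite("pics/m6.png",cv2.resize(d["frame"][215:355,300:440],(600,600),interpolation=cv2.INTER_CUBIC))
E
```

```text
{'clock': np.float64(13.05), 'tool_pos': array([565.688,  27.665,  97.815]), 'force': array([  1.331,   3.122, -18.546]), 'grasp_force': np.float64(70.702)}
```

View pics/m6.png

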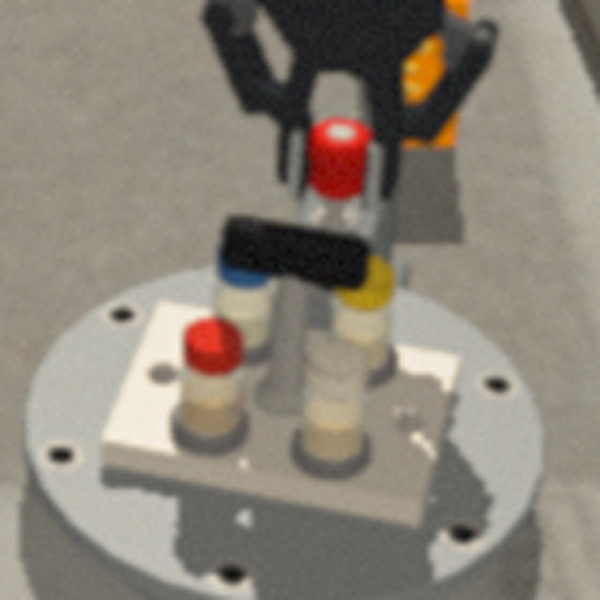

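The pull force has jumped from 9.7 to 18.5 N after about 14 mm of rise, so the plunger is at its stop. The picture shows the knob held up and clear of the nut, with the carrier flush and the table unturned. I'll hold briefly, then hand in.

>>> {"op": "carry_out", "data": {
  "deltas": [
    {"travel":[0,0,0],"rot":[0,0,0],"grip":-1},
    {"travel":[0,0,0],"rot":[0,0,0],"grip":-1},
    {"travel":[0,0,0],"rot":[0,0,0],"grip":-1},
    {"travel":[0,0,0],"rot":[0,0,0],"grip":-1}
  ]
}}

```text
clock: 13.45
tool_pos: [565.6, 27.7, 97.9]
ee_rot: [-3.141, 0.0, 1.223]
force: [2.0, 4.6, -21.7]
finger_gap: 0.33
grasp_force: 70.6
```

```bash
python3 -c "
from h import *
s=ctrl.read_state();print(s['tool_pos'],s['force']);print(workorder.close_job())"
```

```text
[565.64470071  27.69169375  97.87825566] [  1.99774469   4.5530059  -21.74161024]
the job is handed in; nothing more can be done
None
```

The carrier sits flush over both dowels and was let go only once down; the red knob is held up at its stop with the pin clear, the table looks unturned, and the job is handed in at about 13.5 s (no verdict was returned).

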